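# Put the clay scraper from the tool tub away in its rack slot

## Robot

A 6-joint arm with a two-finger parallel gripper is mounted at the origin on the work surface. World frame = base frame: x ahead of the robot, y to its left, z up, the work surface at z = 0. Lengths are in m, angles in rad, forces in N, time in s.
With the tool pointing down it reaches from about 0.35 to 0.775 m from the base axis. Payload 5.5 kg.
Tool frame: the origin (TCP) lies on the centre line of the jaws, within the pads' length; the fingertips stand 11 mm ahead of it and the grasp point (between the pads) lies 8 mm behind it; z points along the fingers, y is the line along which they close (so a half turn about z gives the same grasp; the last joint's range is limited). The gripper opens to 85 mm and grips with 20 to 120 N. Pads are 22 mm wide; open, the fingers measure 114 mm over their backs; the gripper's body (76 mm by 85 mm) begins 54 mm behind the grasp point. The pads swing forward as they close: fully open they stand 13 mm farther back than shut.
Start: joints at [-1.416, 0.313, 0.046, 1.304, 0, 1.431], TCP at [0.167, -0.55, 0.242] pointing down, gripper open.
Joint ranges: [-2.76, 2.76], [-0.86, 1.69], [-1.03, 1.26], [-2.2, 2.34], [-1.47, 1.5], [-3.14, 3.14]. Speed limits (rad/s): [2.57, 2.57, 3.14, 3.14, 3.14, 3.14].

## Interface

Orientations are given as a unit quaternion [w, x, y, z].
In Python, from workcell import env, viewer, order, models gives the robot as it stands.
- The arm moves only by the tool drive_tool, never from a script. Its argument "series" is a list that holds one entry, the list of rows, each a list of 6 numbers: the shift along the tool's x, y, z each as a share of 120 mm, from -1 to 1, then the turn, a rotation vector about the tool's x, y, z each as a share of 180 degrees, from -1 to 1. A call has 1 to 20 rows; each row shifts and turns the commanded pose from where the row before left it, along the tool's axes as they then stand; what a row does not reach is not made up. A row lasts 1/8 s, in which the tool goes at most 62.5 mm and 10.7 degrees, less where a joint would pass 70% of its speed; a pose out of reach is approached as far as the arm can. A call with a number of a shift or a turn outside -1 to 1 is refused whole. A call with a gripper value outside its range is refused whole. "jaw" is the opening, from -1 (shut) to 1 (fully open), set as the call begins (left out, the last holds). The fingers move at their own pace and stop on an object; "grip_force" is the grip in N (left out, the last holds). Time passes only in rows, so rows that do not move let the fingers close. It gives the time, the measured TCP pose, the force, the opening and the grip force at its end, in the units of the state.
- env.get_state(): the state, without advancing time (a new reading comes with each control period).
- viewer.read_camera(name): name is "scene" or "top" or "wrist"; returns the picture (384x512x3 uint8, red, green, blue); there is no depth.
- viewer.camera_info(name): a dict with "intrinsics" (3x3 intrinsics, pixels), "R" (3x3) and "t" (3): a world point X has camera coordinates R X + t; the wrist camera has in their place "T_tool_cam" (4x4, takes a point from camera to tool coordinates, whose origin is the TCP and whose axes are the flange's). Camera axes: x right, y down, z forward; pixel columns grow to the right and rows downward; lengths in m; the calibration is good to about 2 mm. A picture is of the moment at which its call begins: read the wrist's pose just before it. camera_info takes no time and is no camera call.
- order.hand_in(): hands the job in; it is judged then, once.
Trained networks look in the newest picture that a camera, given by its name, has taken for a name from the list of things; names that differ only in an ending like _2 or _b are one class to them, and where a whole thing is asked for, a point or a joint stands for the part that bears it (a point fixed in the world has none). Each returns a list of dicts, best first, with "score" (0 to 1); they miss things now and then, are a little off and sometimes report something else, mostly with a low value. They report only what shows in the picture. A call takes as long as a camera call. They do not tell look-alikes from the thing itself.
- models.silhouettes(label, camera): "region" (384x512 bool, what is visible of it) and "location" ([column, row] in pixels, amid what is visible of it).
The state is a dict: "clock": time; "joint_pos": joint angles; "qvel": joint speeds; "tau": joint torques, N m; "tcp_pos": TCP position; "orientation": TCP orientation; "wrist_force": force on the tool from outside, world axes, zero at the start; "ft_torque": the same for the moment, N m; "finger_gap": finger opening in m; "grip_force": force on a finger pad.
Only numpy, scipy, OpenCV 4.12 (cv2) and the standard library are available. Lean on these libraries where they do the work, as an engineer would, in place of code of your own. Each camera call takes 0.05 s, during which the arm holds its last target. There are 200 camera calls.

## Task

Take the scraper out of the black tool tub - a wooden stick is lying across its blade, so clear that off first - and slide the scraper blade-first into the empty bay of the wooden rack until it is fully home, with its grip up against the rack's face. The stick and the cork block stay in the tub, while the scraper already in the rack and the vase are left where they are.

Things in the scene. Friction and masses are not known exactly. Their poses are not given: they have to be found in the camera images.
- tub: Black open-topped plastic tub, fixed to the table. Outside 250 (x) x 330 (y) x 60 mm high, walls and floor 5 mm thick. Origin: centre of its underside; the inner floor is 5 mm above it, the rim 60 mm above it. z up.
- rack: Plywood rack, fixed, 140 (x) x 232 (y) x 75 mm high, open to its own -x. Origin: centre of underside. In front a level lip 50 mm above the table (x -70 to -30 mm); the upright face is at x = -30 mm, with two letter-box bays side by side, 98 mm wide, 9 mm high, floor level with the lip, 90 mm deep towards +x, centred at y = +55 mm (holds the neighbour) and y = -55 mm (empty).
- slot_home (a point): Point on the floor of the empty bay, 27.5 mm inside the rack's face and 50 mm above the table: where the scraper's origin lies when the scraper is fully home. Axes as the rack's (+x is the way in).
- scraper: Scraper to put away, flat in the tub, about 0.26 kg: steel plate 115 (x) x 90 (y) x 4 mm with a wooden grip bar 30 (x) x 90 (y) x 32 mm high on top of its rear end (x -57.5 to -27.5, z 4 to 36 mm), so 85 mm of bare blade sticks out to +x. Origin: centre of the plate's underside; z up.
- stick: Square wooden stick 24 (x) x 140 (y) x 22 mm high, about 0.06 kg, lying at first across the top of the scraper's blade. Origin: centre of its underside, z up.
- block: Loose cork block 80 (x) x 40 (y) x 28 mm high, near the +y end of the tub. Origin: centre of its underside.
- neighbour: A second scraper of the same make, loose, fully home in the rack's other bay. Origin and axes as for the scraper.
- vase: Ribbed plaster vase, loose, about 84 mm across and 183 mm tall, beyond the work. Origin: centre of its foot.
Not all that is in view belongs to the job. Of the things shaped like the stick, the wooden one is meant. What is shaped like the scraper but green is not meant.

How it is judged:
On the way:
1. the scraper is lifted clear above the tub's rim (its origin over 80 mm above the table) while the stick lies in the tub (height (world z) of scraper above 0.08 m and x of stick in the frame of tub between -0.12 and 0.12 m and y of stick in the frame of tub between -0.16 and 0.16 m and z of stick in the frame of tub between -0.01 and 0.05 m), for 0.2 s.
At the end, for the whole second after the job is handed in: The scraper lies flat, blade-first in the empty bay, within 4 mm of fully home, let go and at rest; stick and block lie still inside the tub (origins under 50 mm above its underside); neighbour and vase are within 10 mm of where they started (x of scraper in the frame of slot_home between -0.004 and 0.004 m and y of scraper in the frame of slot_home between -0.006 and 0.006 m and z of scraper in the frame of slot_home between -0.004 and 0.006 m and angle between the x axis of scraper and the x axis of rack, either way round below 0.1 rad and angle between scraper's own z axis and vertical below 0.08 rad and linear speed of scraper below 0.01 m/s and contact force between scraper and the fingers below 0.05 N and x of stick in the frame of tub between -0.12 and 0.12 m and y of stick in the frame of tub between -0.16 and 0.16 m and z of stick in the frame of tub between -0.01 and 0.05 m and x of block in the frame of tub between -0.12 and 0.12 m and y of block in the frame of tub between -0.16 and 0.16 m and z of block in the frame of tub between -0.01 and 0.05 m and linear speed of each of stick, block below 0.02 m/s and distance of each of neighbour, vase from where it was at the start of the episode below 0.01 m); the robot touches nothing.
It fails at once if the scraper already in the rack is shifted by more than 15 mm (distance of neighbour from where it was at the start of the episode above 0.015 m).
It fails at once if the vase is pushed by more than 20 mm or tipped over (distance of vase from where it was at the start of the episode above 0.02 m or angle between vase's own z axis and vertical above 0.35 rad).
It also fails if it takes over 72 s, if anything falls off the work surface, if the arm or the gripper's body presses on something with over 40 N, if the wrist force passes 120 N, or if a joint passes its speed limit or range.

## Working session

There is one attempt and no reset: what is moved stays moved. The work goes in short steps, Python scripts to look and compute and a tool call to move; the robot and the scene stay as the last step left them, time stands still between calls to the robot, and variables do not carry over. Pictures are saved under pics/ and viewed, at most 10 in all, crops included, and the job is handed in when it is done.

Besides the shell and the picture viewer there is one more tool, called after "Call:" by a JSON object that holds its "method" and its "body", one argument or row to a line. drive_tool: Moves the arm, as the interface text tells. Its arguments: {"type":"object","properties":{"series":{"type":"array"},"jaw":{"type":"number"},"grip_force":{"type":"number"}},"required":["series"]}

```bash
ls; mkdir -p pics; cat > h.py <<'E'
import numpy as np, cv2
from workcell import env, viewer, order, models
def save(img,n,s=1.5):
    cv2.imwrite('pics/'+n, cv2.resize(img[:,:,::-1],None,fx=s,fy=s,interpolation=cv2.INTER_CUBIC))
def ray(cam,px,z):
    i=viewer.camera_info(cam);K=np.array(i['intrinsics']);R=np.array(i['R']);t=np.array(i['t'])
    c=-R.T@t; d=R.T@np.linalg.inv(K)@np.array([px[0],px[1],1.]); return c+d*(z-c[2])/d[2]
def proj(cam,X):
    i=viewer.camera_info(cam);p=np.array(i['intrinsics'])@(np.array(i['R'])@np.array(X)+np.array(i['t']));return p[:2]/p[2]
E
python3 - <<'E'
from h import *
a=viewer.read_camera('top');b=viewer.read_camera('scene')
save(a,'top0.png');save(b,'scene0.png')
np.save('top0.npy',a)
for c in ('top','scene'):
  i=viewer.camera_info(c);R=np.array(i['R']);print(c,np.round(-R.T@np.array(i['t']),3),np.round(R,2).tolist(),i['intrinsics'])
  for l in ('tub','rack','scraper','stick','block','vase'):
    for d in models.silhouettes(l,c):
      r=cv2.minAreaRect(np.argwhere(d['region'])[:,::-1].astype(np.float32))
      print(l,round(d['score'],2),np.round(d['location'],1),np.round(r[0]),np.round(r[1]),round(r[2]))
s=env.get_state();print(s['clock'],s['orientation'],s['finger_gap'])
print(viewer.camera_info('wrist'))
E
```

```text
pics
top [ 0.472 -0.085  1.051] [[-0.02, -1.0, 0.01], [-1.0, 0.02, -0.08], [0.08, -0.01, -1.0]] [[424.0313684    0.         259.15302101]
 [  0.         424.0313684  190.2695718 ]
 [  0.           0.           1.        ]]
tub 0.68 [292.  183.8] [299. 182.] [142. 107.] 13
rack 0.95 [139.6 170.7] [135. 171.] [106.  62.] 4
rack 0.16 [292.4 180.7] [298. 182.] [142. 108.] 12
scraper 0.75 [341.2 302.8] [345. 300.] [39. 53.] 2
scraper 0.69 [315.  191.6] [318. 186.] [40. 47.] 16
stick 0.92 [323.4 178.4] [322. 177.] [57. 10.] 18
stick 0.6 [418.6 195.1] [418. 195.] [58. 12.] 53
block 0.56 [244.8 162.7] [249. 164.] [17. 33.] 15
vase 0.94 [252.9  79. ] [252.  79.] [56. 37.] 90
scene [1.206 0.589 0.852] [[-0.69, 0.72, -0.01], [0.47, 0.44, -0.77], [-0.55, -0.54, -0.64]] [[410.40325328   0.         256.51784089]
 [  0.         410.40325328 197.79790335]
 [  0.           0.           1.        ]]
tub 0.64 [224.4 196.8] [225. 194.] [ 88. 101.] 66
tub 0.5 [342.9 257.2] [343. 256.] [37. 12.] 37
rack 0.9 [305.9 270.7] [311. 265.] [103.  58.] 41
scraper 0.85 [260.4 145.8] [260. 149.] [22. 31.] 49
scrape
[... 156 characters left out ...]
 [234.  218.6] [234. 218.] [ 7. 29.] 67
vase 0.87 [180.8 232.5] [181. 234.] [68. 34.] 81
0.7 [8.61765500e-05 9.89157620e-01 1.46857741e-01 8.37568178e-06] 0.08524474824145223
{'intrinsics': array([[275.28989591,   0.        , 251.64923343],
       [  0.        , 275.28989591, 190.83110958],
       [  0.        ,   0.        ,   1.        ]]), 'T_tool_cam': array([[-1.62290878e-03, -9.59367233e-01, -2.82155770e-01,
         7.22229999e-02],
       [ 9.99998227e-01, -1.82642208e-03,  4.58270243e-04,
         1.31231856e-04],
       [-9.54984984e-04, -2.82154526e-01,  9.59368496e-01,
        -1.31196119e-01],
       [ 0.00000000e+00,  0.00000000e+00,  0.00000000e+00,
         1.00000000e+00]])}
```

View pics/top0.png

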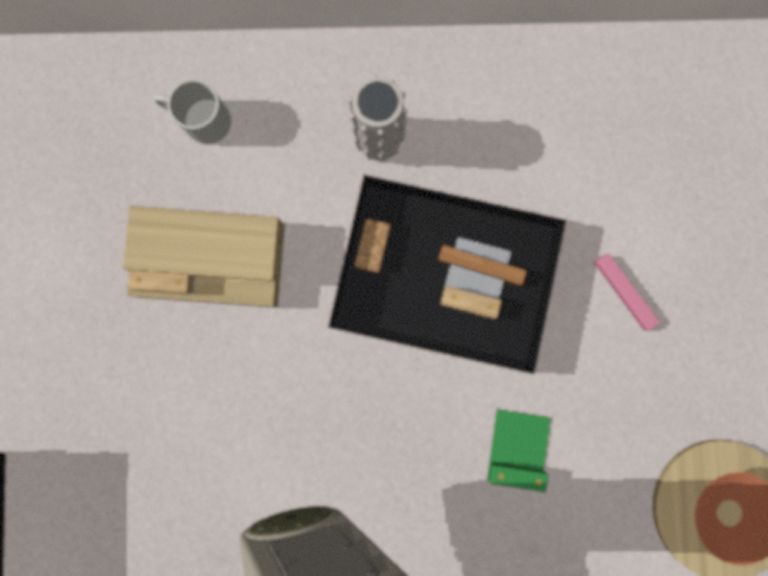

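```bash
python3 - <<'E'
from h import *
a=np.load('top0.npy'); save(a[110:250,220:380],'tubcrop.png',5 if 0 else 4.2)
E
```

```text
(no output)
```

View pics/tubcrop.png

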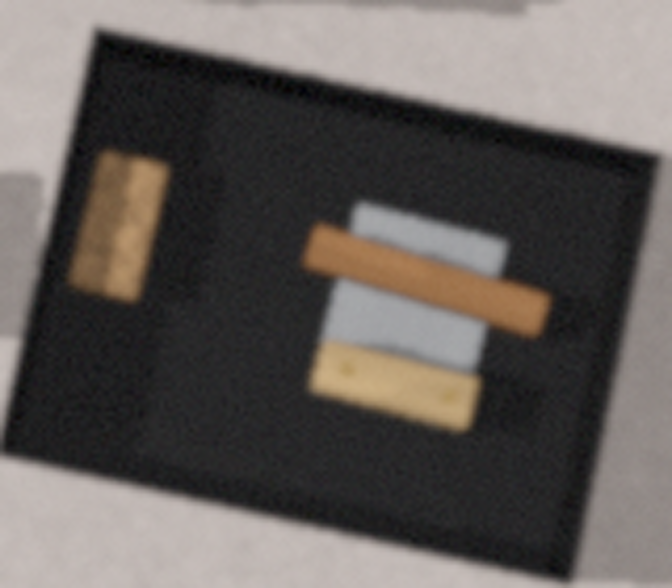

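View pics/scene0.png

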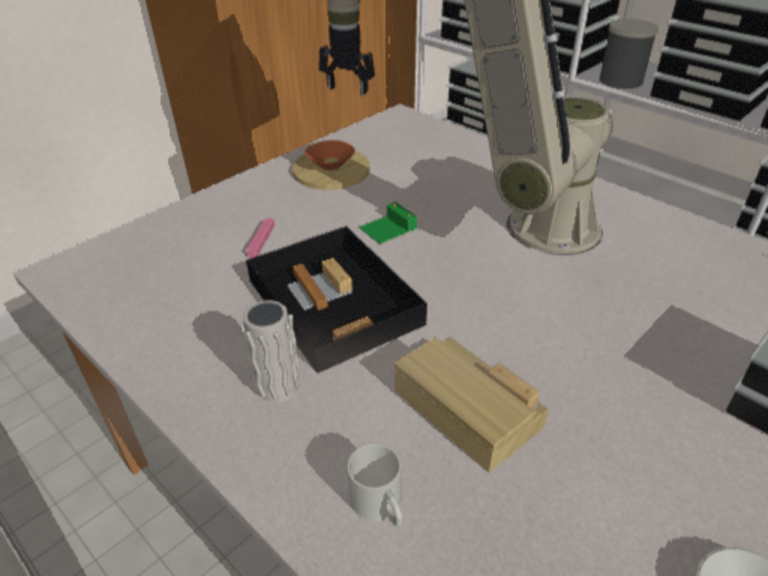

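The wooden stick in the tub at top px (322,177) fits; the pink bar at (418,195) is a decoy. The wood-gripped steel scraper at (318,186) fits; the green one at (345,300) is a decoy. The enlarged crop confirms a brown stick lying across the steel blade. The block is at about (249,164), the rack is on the left with its empty bay on the right-hand side, and the lip faces the robot.

```bash
cat >> h.py <<'E'
from scipy.spatial.transform import Rotation as Ro
def hull(cam,boxes,pose,zb):
    c,s=np.cos(pose[2]),np.sin(pose[2]);m=np.zeros((384,512),np.uint8)
    for x0,x1,y0,y1,z0,z1 in boxes:
        P=[proj(cam,[pose[0]+c*x-s*y,pose[1]+s*x+c*y,zb+z]) for x in(x0,x1) for y in(y0,y1) for z in(z0,z1)]
        cv2.fillConvexPoly(m,cv2.convexHull((np.array(P)*16).astype(np.int32)),1,shift=4)
    return m
E
python3 - <<'E'
from h import *
def fit(px,z,name):
    P=np.array([ray('top',p,z)[:2] for p in px]);print(name,np.round(P,4).tolist(),'c',np.round(P.mean(0),4))
    e=[P[1]-P[0],P[2]-P[1],P[3]-P[2],P[0]-P[3]];print('  len',[round(np.linalg.norm(v),4) for v in e],'ang',[round(np.arctan2(v[1],v[0]),3) for v in e])
cr=lambda L:[(220+x/4.2-.4,110+y/4.2-.4) for x,y in L]
f=lambda L:[(x/1.5-.2,y/1.5-.2) for x,y in L]
fit(cr([(318,342),(482,374),(469,432),(308,388)]),.041,'grip')
fit(cr([(318,224),(552,296),(541,338),(302,268)]),.031,'stick')
fit(cr([(98,30),(658,155),(574,580),(4,455)]),.06,'tub')
fit(f([(131,206),(280,217),(274,280),(124,270)]),.075,'racktop')
fit(f([(276,306),(128,296)]),.05,'lip')
for l in('block','vase'):
  d=models.silhouettes(l,'top')[0]; print(l,ray('top',d['location'],.03))
E
```

```text
grip [[0.5447, -0.1809], [0.5242, -0.2736], [0.4915, -0.265], [0.5186, -0.1744]] c [ 0.5197 -0.2235]
  len [np.float64(0.095), np.float64(0.0339), np.float64(0.0946), np.float64(0.0269)] ang [np.float64(-1.788), np.float64(2.884), np.float64(1.28), np.float64(-0.244)]
stick [[0.6137, -0.1839], [0.5688, -0.3176], [0.5447, -0.3102], [0.5884, -0.1739]] c [ 0.5789 -0.2464]
  len [np.float64(0.141), np.float64(0.0252), np.float64(0.1432), np.float64(0.0272)] ang [np.float64(-1.895), np.float64(2.847), np.float64(1.261), np.float64(-0.376)]
tub [[0.723, -0.06], [0.6445, -0.374], [0.408, -0.3168], [0.4845, -0.0028]] c [ 0.565  -0.1884]
  len [np.float64(0.3237), np.float64(0.2433), np.float64(0.3232), np.float64(0.2453)] ang [np.float64(-1.816), np.float64(2.904), np.float64(1.332), np.float64(-0.235)]
racktop [[0.6791, 0.3026], [0.6567, 0.0722], [0.5589, 0.0825], [0.5797, 0.3126]] c [0.6186 0.1925]
  len [np.float64(0.2314), np.float64(0.0983), np.float64(0.231), np.float64(0.0999)] ang [np.float64(-1.668), np.float64(3.037), np.float64(1.481), np.float64(-0.101)]
lip [[0.52, 0.0841], [0.5412, 0.3163]] c [0.5306 0.2002]Traceback (most recent call last):
  File "<stdin>", line 11, in <module>
  File "<stdin>", line 4, in fit
IndexError: index 2 is out of bounds for axis 0 with size 2
```

Call:
{"method": "drive_tool", "body": {
  "series": [
    [[0,0,0,0,0,-0.05],[0,0,0,0,0,-0.05],[0,0,0,0,0,-0.05],[0,0,0,0,0,-0.05],[0,0,0,0,0,-0.05],[0,0,0,0,0,-0.054],[0.352,0.228,0.043,0,0,0],[0.352,0.228,0.043,0,0,0],[0.352,0.228,0.043,0,0,0],[0.352,0.228,0.043,0,0,0],[0.352,0.228,0.043,0,0,0],[0.352,0.228,0.043,0,0,0],[0.352,0.228,0.043,0,0,0],[0.352,0.228,0.043,0,0,0],[0.352,0.228,0.043,0,0,0],[0.352,0.228,0.043,0,0,0]]
  ]
}}

```text
clock: 2.7
tcp_pos: [0.5613, -0.2346, 0.1907]
orientation: [0.0, 0.811, 0.585, 0.0]
wrist_force: [-0.5, -0.6, 0.1]
finger_gap: 0.0852
grip_force: 0.0
```

```bash
cat >> h.py <<'E'
def wcam():
    s=env.get_state();T=np.eye(4);q=s['orientation'];T[:3,:3]=Ro.from_quat([q[1],q[2],q[3],q[0]]).as_matrix();T[:3,3]=s['tcp_pos']
    i=viewer.camera_info('wrist');return T@np.array(i['T_tool_cam']),np.array(i['intrinsics'])
def wray(px,z,C,K):
    d=C[:3,:3]@np.linalg.inv(K)@np.array([px[0],px[1],1.]);c=C[:3,3];return (c+d*(z-c[2])/d[2])[:2]
def theta():
    q=env.get_state()['orientation'];x=Ro.from_quat([q[1],q[2],q[3],q[0]]).apply([1,0,0]);return np.arctan2(x[1],x[0])
def plan(tgt,th):
    s=env.get_state();t0=theta();d=np.array(tgt)-s['tcp_pos']
    a=((th-t0+np.pi)%(2*np.pi))-np.pi
    for n,t in(('before turn',t0),('after turn',th)):
        c,q=np.cos(t),np.sin(t);print(n,np.round(np.array([c*d[0]+q*d[1],q*d[0]-c*d[1],-d[2]])/.12,3))
    print('turnz',round(-a/np.pi,4),'tcp',np.round(s['tcp_pos'],4),'th',round(t0,4),'t',s['clock'],'gap',round(s['finger_gap'],4))
E
python3 - <<'E'
from h import *
C,K=wcam();a=viewer.read_camera('wrist');np.save('w0.npy',a)
np.savez('w0.npz',C=C,K=K);save(a,'w0.png',1.5)
for l,z in(('scraper',.041),('stick',.031),('block',.033)):
  for d in models.silhouettes(l,'wrist'):
    r=cv2.minAreaRect(np.argwhere(d['region'])[:,::-1].astype(np.float32))
    P=[wray(p,z,C,K) for p in cv2.boxPoints(r)]
    print(l,round(d['score'],2),np.round(d['location']),'ctr',np.round(wray(r[0],z,C,K),4),np.round(P,3).tolist())
plan([.579,-.246,.15],1.25)
E
```

```text
scraper 0.93 [ 52. 274.] ctr [ 0.3085 -0.2674] [[0.25, -0.233], [0.384, -0.24], [0.369, -0.303], [0.226, -0.297]]
scraper 0.71 [236. 173.] ctr [ 0.5629 -0.231 ] [[0.522, -0.174], [0.626, -0.203], [0.607, -0.292], [0.493, -0.262]]
stick 0.71 [314. 315.] ctr [ 0.5788 -0.4328] [[0.557, -0.426], [0.586, -0.407], [0.601, -0.44], [0.572, -0.46]]
stick 0.67 [272. 174.] ctr [ 0.5835 -0.2403] [[0.547, -0.306], [0.593, -0.175], [0.616, -0.183], [0.572, -0.315]]
block 0.66 [254.   9.] ctr [ 0.6126 -0.0853] [[0.578, -0.064], [0.653, -0.089], [0.648, -0.107], [0.571, -0.082]]
before turn [-0.04   0.177  0.336]
after turn [-0.039  0.177  0.336]
turnz 0.0007 tcp [ 0.5603 -0.2348  0.1903] th 1.2521 t 2.9 gap 0.0855
```

View pics/w0.png

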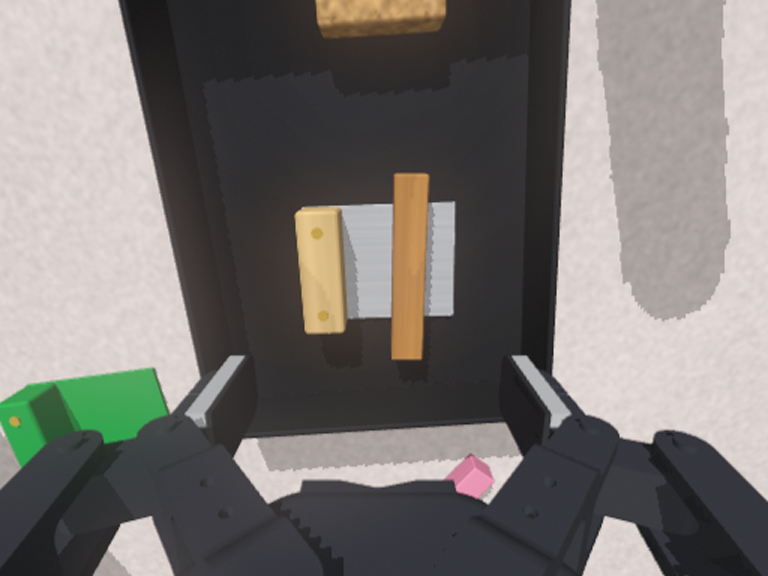

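```bash
python3 - <<'E'
from h import *
d=np.load('w0.npz');C,K=d['C'],d['K']
def fit(px,z,name):
    P=np.array([wray((x/1.5-.2,y/1.5-.2),z,C,K) for x,y in px]);print(name,np.round(P,4).tolist(),'c',np.round(P.mean(0),4),[round(np.linalg.norm(P[i]-P[i-1]),4) for i in range(4)])
    v=P[2]-P[1]+P[3]-P[0];print('  ang',np.arctan2(v[1],v[0])+np.pi/2)
fit([(394,174),(429,174),(422,360),(391,360)],.031,'stick')
fit([(297,212),(341,209),(346,332),(306,334)],.041,'grip')
fit([(347,205),(455,202),(454,315),(358,319)],.009,'blade')
fit([(124,0),(570,0),(548,424),(210,436)],.06,'rim')
E
```

```text
stick [[0.5932, -0.1759], [0.6157, -0.1834], [0.5711, -0.3152], [0.5483, -0.3076]] c [ 0.5821 -0.2455] [np.float64(0.1392), np.float64(0.0238), np.float64(0.1392), np.float64(0.024)]
  ang -0.3272590022866093
grip [[0.5234, -0.1783], [0.5521, -0.1859], [0.5252, -0.2708], [0.4969, -0.263]] c [ 0.5244 -0.2245] [np.float64(0.0887), np.float64(0.0297), np.float64(0.0891), np.float64(0.0294)]
  ang -0.305013358233877
blade [[0.5537, -0.1867], [0.6308, -0.2101], [0.6061, -0.2964], [0.5315, -0.2751]] c [ 0.5805 -0.2421] [np.float64(0.0911), np.float64(0.0805), np.float64(0.0897), np.float64(0.0776)]
  ang -0.26209697703082524
rim [[0.48, -0.0403], [0.7122, -0.1178], [0.6452, -0.3793], [0.4058, -0.3099]] c [ 0.5608 -0.2118] [np.float64(0.2796), np.float64(0.2447), np.float64(0.2699), np.float64(0.2493)]
  ang -0.2598936162052652
```

```bash
python3 - <<'E'
from h import *
plan([.582,-.2455,.09],1.244)
E
```

```text
before turn [-0.028  0.2    0.836]
after turn [-0.026  0.2    0.836]
turnz 0.0026 tcp [ 0.5603 -0.2348  0.1903] th 1.2521 t 2.9 gap 0.0855
```

Call:
{"method": "drive_tool", "body": {
  "series": [
    [[-0.014,0.1,0.2,0,0,0.0026],[-0.014,0.1,0.2,0,0,0],[0,0,0.2,0,0,0],[0,0,0.236,0,0,0],[0,0,0,0,0,0],[0,0,0,0,0,0],[0,0,0,0,0,0]]
  ],
  "jaw": 0.04,
  "grip_force": 30
}}

```text
clock: 3.78
tcp_pos: [0.5823, -0.2475, 0.0922]
orientation: [0.001, 0.814, 0.581, 0.001]
wrist_force: [-0.4, 0.0, 1.0]
finger_gap: 0.0442
grip_force: 0.0
```

```bash
python3 - <<'E'
from h import *
plan([.582,-.2455,.024],1.244)
E
```

```text
before turn [ 0.015 -0.008  0.568]
after turn [ 0.015 -0.008  0.568]
turnz -0.0009 tcp [ 0.5823 -0.2475  0.0922] th 1.2411 t 3.775 gap 0.0442
```

Call:
{"method": "drive_tool", "body": {
  "series": [
    [[0.015,-0.008,0.15,0,0,0],[0,0,0.15,0,0,0],[0,0,0.14,0,0,0],[0,0,0.12,0,0,0],[0,0,0,0,0,0],[0,0,0,0,0,0]]
  ]
}}

```text
clock: 4.53
tcp_pos: [0.5816, -0.2448, 0.0236]
orientation: [0.0, 0.813, 0.582, 0.0]
wrist_force: [1.3, 0.4, -0.3]
finger_gap: 0.0442
grip_force: 0.0
```

Call:
{"method": "drive_tool", "body": {
  "series": [
    [[0,0,0,0,0,0],[0,0,0,0,0,0],[0,0,0,0,0,0],[0,0,0,0,0,0],[0,0,0,0,0,0],[0,0,0,0,0,0]]
  ],
  "jaw": -1
}}

```text
clock: 5.28
tcp_pos: [0.582, -0.245, 0.0241]
orientation: [0.001, 0.813, 0.582, 0.0]
wrist_force: [-0.1, -0.3, 5.8]
finger_gap: 0.0231
grip_force: 30.3
```

Call:
{"method": "drive_tool", "body": {
  "series": [
    [[0,0,-0.15,0,0,0],[0,0,-0.2,0,0,0],[0,0,-0.25,0,0,-0.02],[0,0,0,0,0,-0.05],[0,0,0,0,0,-0.05],[0,0,0,0,0,-0.05],[0,0,0,0,0,-0.05],[0,0,0,0,0,-0.05],[0,0,0,0,0,-0.05],[0,0,0,0,0,-0.05],[0,0,0,0,0,-0.05],[0,0,0,0,0,-0.05],[0,0,0,0,0,-0.05],[0,0,0,0,0,0]]
  ]
}}

```text
clock: 7.02
tcp_pos: [0.5811, -0.2445, 0.0957]
orientation: [-0.0, 0.134, 0.991, -0.0]
wrist_force: [0.4, -0.5, -0.9]
finger_gap: 0.0232
grip_force: 29.6
```

```bash
python3 - <<'E'
from h import *
plan([.577,-.1385,.0205],2.89)
E
```

```text
before turn [0.267 0.842 0.627]
after turn [0.253 0.847 0.627]
turnz -0.0052 tcp [ 0.5811 -0.2445  0.0957] th 2.8736 t 7.025 gap 0.0232
```

Call:
{"method": "drive_tool", "body": {
  "series": [
    [[0.067,0.21,0,0,0,-0.005],[0.067,0.21,0,0,0,0],[0.067,0.21,0,0,0,0],[0.066,0.21,0,0,0,0],[0,0,0.15,0,0,0],[0,0,0.15,0,0,0],[0,0,0.15,0,0,0],[0,0,0.12,0,0,0],[0,0,0.05,0,0,0],[0,0,0,0,0,0],[0,0,0,0,0,0]]
  ]
}}

```text
clock: 8.4
tcp_pos: [0.576, -0.1389, 0.0212]
orientation: [0.0, 0.125, 0.992, -0.0]
wrist_force: [-0.7, -0.3, -0.4]
finger_gap: 0.0231
grip_force: 29.8
```

Call:
{"method": "drive_tool", "body": {
  "series": [
    [[0,0,0,0,0,0],[0,0,0,0,0,0],[0,0,0,0,0,0],[0,0,0,0,0,0],[0,0,-0.15,0,0,0],[0,0,-0.25,0,0,0],[0,0,-0.35,0,0,0],[0,0,-0.35,0,0,0],[0,0,-0.2,0,0,0],[0,0,0,0,0,0.05],[0,0,0,0,0,0.05],[0,0,0,0,0,0.05],[0,0,0,0,0,0.05],[0,0,0,0,0,0.05],[0,0,0,0,0,0.05],[0,0,0,0,0,0.05],[0,0,0,0,0,0.05],[0,0,0,0,0,0.05],[0,0,0,0,0,0.05]]
  ],
  "jaw": 0.04
}}

```text
clock: 10.78
tcp_pos: [0.5756, -0.139, 0.1767]
orientation: [-0.0, 0.792, 0.611, -0.0]
wrist_force: [-0.4, -0.8, 0.3]
finger_gap: 0.0445
grip_force: 0.0
```

```bash
python3 - <<'E'
from h import *
C,K=wcam();a=viewer.read_camera('wrist')
np.savez('w1.npz',C=C,K=K,a=a);save(a,'w1.png',1.5)
plan([.5244,-.2245,.11],1.29)
E
```

```text
before turn [-0.799 -0.229  0.556]
after turn [-0.803 -0.212  0.556]
turnz 0.0065 tcp [ 0.5756 -0.1389  0.1767] th 1.3105 t 10.825 gap 0.0442
```

View pics/w1.png

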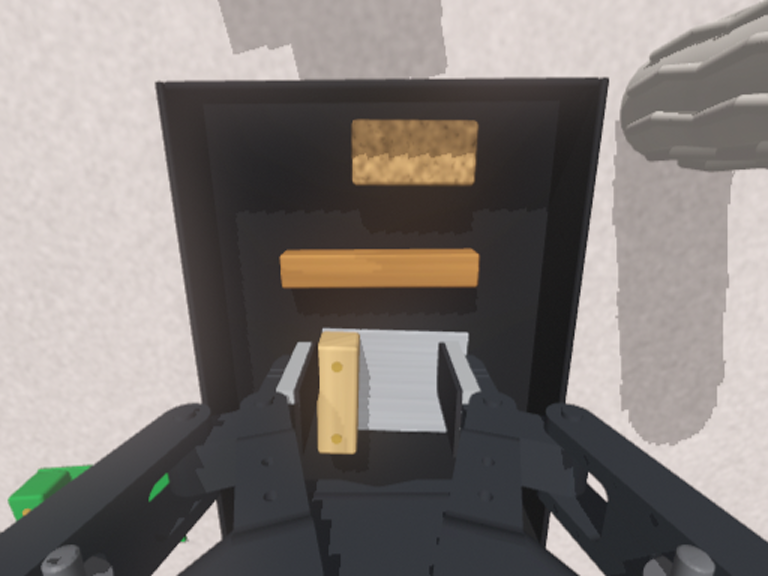

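The stick now lies flat on the tub floor, centred at about (380,268), between the block at (414,152) and the scraper. The scraper is clear, with its grip at (338,398).

```bash
python3 - <<'E'
from h import *
d=np.load('w1.npz');C,K=d['C'],d['K']
def fit(px,z,name):
    P=np.array([wray((x/1.5-.2,y/1.5-.2),z,C,K) for x,y in px]);print(name,np.round(P,4).tolist(),'c',np.round(P.mean(0),4),[round(np.linalg.norm(P[i]-P[i-1]),4) for i in range(4)])
    v=P[2]-P[1]+P[3]-P[0];print('  ang',np.arctan2(v[1],v[0])+np.pi/2)
fit([(319,346),(358,346),(356,452),(319,453)],.041,'grip')
fit([(322,329),(468,331),(470,340),(320,346)],.009,'blade top edge')
P=[wray((x/1.5-.2,y/1.5-.2),.009,C,K) for x,y in((322,329),(468,331))];v=P[1]-P[0];print(np.linalg.norm(v),np.arctan2(v[1],v[0]))
E
```

```text
grip [[0.5232, -0.1774], [0.5497, -0.1844], [0.5246, -0.269], [0.497, -0.2626]] c [ 0.5236 -0.2233] [np.float64(0.0892), np.float64(0.0274), np.float64(0.0883), np.float64(0.0283)]
  ang -0.2930551571022133
blade top edge [[0.5212, -0.1771], [0.6307, -0.2077], [0.6308, -0.2156], [0.5154, -0.1905]] c [ 0.5745 -0.1977] [np.float64(0.0146), np.float64(0.1138), np.float64(0.0079), np.float64(0.118)]
  ang -0.2614111703658104
0.11375443099898945 -0.272368825138796
```

Call:
{"method": "drive_tool", "body": {
  "series": [
    [[-0.2,-0.055,0,0,0,0.0065],[-0.2,-0.055,0,0,0,0],[-0.2,-0.05,0.15,0,0,0],[-0.2,-0.05,0.25,0,0,0],[0,0,0.156,0,0,0],[0,0,0,0,0,0],[0,0,0,0,0,0]]
  ],
  "jaw": 0.3,
  "grip_force": 80
}}

```text
clock: 11.7
tcp_pos: [0.5266, -0.225, 0.1108]
orientation: [0.0, 0.796, 0.606, 0.0]
wrist_force: [0.3, 0.6, 0.4]
finger_gap: 0.0559
grip_force: 0.0
```

```bash
python3 - <<'E'
from h import *
plan([.524,-.2235,.026],1.29)
E
```

```text
before turn [ 0.006 -0.025  0.707]
after turn [ 0.006 -0.025  0.707]
turnz 0.0035 tcp [ 0.5266 -0.225   0.1108] th 1.301 t 11.7 gap 0.0559
```

Call:
{"method": "drive_tool", "body": {
  "series": [
    [[0.006,-0.025,0.17,0,0,0.0035],[0,0,0.17,0,0,0],[0,0,0.17,0,0,0],[0,0,0.12,0,0,0],[0,0,0.077,0,0,0],[0,0,0,0,0,0],[0,0,0,0,0,0]]
  ]
}}

```text
clock: 12.58
tcp_pos: [0.5239, -0.2238, 0.0259]
orientation: [0.001, 0.799, 0.601, 0.0]
wrist_force: [-1.0, -0.1, 0.5]
finger_gap: 0.0555
grip_force: 0.0
```

Call:
{"method": "drive_tool", "body": {
  "series": [
    [[0,0,0,0,0,0],[0,0,0,0,0,0],[0,0,0,0,0,0],[0,0,0,0,0,0],[0,0,0,0,0,0],[0,0,0,0,0,0],[0,0,0,0,0,0]]
  ],
  "jaw": -1
}}

```text
clock: 13.45
tcp_pos: [0.5238, -0.2237, 0.0261]
orientation: [0.001, 0.799, 0.601, 0.0]
wrist_force: [-0.8, -0.6, 6.0]
finger_gap: 0.0286
grip_force: 80.6
```

Call:
{"method": "drive_tool", "body": {
  "series": [
    [[0,0,-0.1,0,0,0],[0,0,-0.2,0,0,0],[0,0,-0.3,0,0,0],[0,0,-0.3,0,0,0],[0,0,-0.2,0,0,0],[0,0,-0.02,0,0,0],[0,0,0,0,0,0],[0,0,0,0,0,0]]
  ]
}}

```text
clock: 14.45
tcp_pos: [0.5225, -0.2229, 0.158]
orientation: [-0.001, 0.799, 0.601, -0.001]
wrist_force: [0.5, 0.2, -2.6]
finger_gap: 0.0288
grip_force: 79.8
```

```bash
python3 - <<'E'
from h import *
plan([.449,.153,.16],1.48)
E
```

```text
before turn [ 2.838 -1.46  -0.017]
after turn [ 3.064 -0.894 -0.017]
turnz -0.0609 tcp [ 0.5225 -0.2229  0.158 ] th 1.2887 t 14.45 gap 0.0288
```

Call:
{"method": "drive_tool", "body": {
  "series": [
    [[0,0,0,0,0,-0.03],[0,0,0,0,0,-0.031],[0.306,-0.089,0,0,0,0],[0.306,-0.089,0,0,0,0],[0.306,-0.089,0,0,0,0],[0.306,-0.089,0,0,0,0],[0.306,-0.089,0,0,0,0],[0.306,-0.089,0,0,0,0],[0.306,-0.089,0,0,0,0],[0.306,-0.089,0,0,0,0],[0.306,-0.089,0,0,0,0],[0.306,-0.09,0,0,0,0],[0,0,0,0,0,0],[0,0,0,0,0,0]]
  ]
}}

```text
clock: 16.2
tcp_pos: [0.4496, 0.1517, 0.1588]
orientation: [-0.0, 0.738, 0.675, -0.001]
wrist_force: [0.1, -0.2, -3.2]
finger_gap: 0.0286
grip_force: 79.5
```

```bash
python3 - <<'E'
from h import *
C,K=wcam();a=viewer.read_camera('wrist')
np.savez('w2.npz',C=C,K=K,a=a);save(a,'w2.png',1.5)
plan([.449,.153,.16],1.48)
E
```

```text
before turn [ 0.013 -0.008 -0.008]
after turn [ 0.013 -0.008 -0.008]
turnz -0.0 tcp [0.4499 0.1513 0.159 ] th 1.48 t 16.25 gap 0.0285
```

View pics/w2.png

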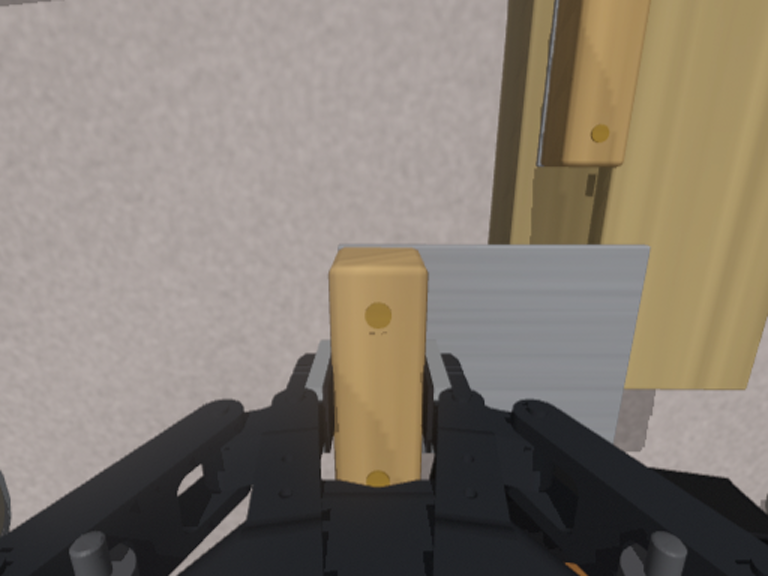

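```bash
python3 - <<'E'
from h import *
d=np.load('w2.npz');C,K=d['C'],d['K'];a=d['a']
save(a[0:300,310:512],'w2c.png',2.9) if 0 else None
def P(x,y,z): return wray((x/1.5-.2,y/1.5-.2),z,C,K)
for n,p,q,z in(('lip',(533,0),(512,243),.05),('front z0',(510,0),(488,243),0),('facetop',(650,0),(606,230),.075),('sidetop',(640,388),(746,388),.075),('far',(768,300),(746,388),.075)):
    A,B=P(*p,z),P(*q,z);v=B-A;print(n,np.round(A,4),np.round(B,4),'ang',round(np.arctan2(v[1],v[0]),3))
# edge scan: grayscale gradients along rows
g=cv2.cvtColor(a,cv2.COLOR_RGB2GRAY).astype(float)
for r in (5,40,80,120,140):
    dx=np.abs(np.diff(cv2.GaussianBlur(g,(3,3),0)[r,320:512]));k=[i for i in range(1,len(dx)-1) if dx[i]>7 and dx[i]>=dx[i-1] and dx[i]>dx[i+1]];print(r,[(320.5+i,int(dx[i])) for i in k])
# neighbour: grip top corner; scraper origin from tool
print('held bar top',P(331,270,.174),P(427,268,.174),P(420,480,.174),P(335,480,.174))
print('held blade',P(340,245,.142),P(648,246,.142),P(616,445,.142))
E
```

```text
lip [0.5414 0.295 ] [0.531  0.1719] ang -1.655
front z0 [0.5452 0.3113] [0.5295 0.1628] ang -1.676
facetop [0.585  0.2827] [0.572  0.1797] ang -1.696
sidetop [0.5979 0.0843] [0.6596 0.0787] ang -0.091
far [0.6629 0.1328] [0.6596 0.0787] ang -1.631
5 [(337.5, 30), (355.5, 20), (368.5, 17), (371.5, 16), (387.5, 18)]
40 [(335.5, 34), (351.5, 21), (364.5, 17), (367.5, 14), (383.5, 15)]
80 [(331.5, 33), (347.5, 22), (359.5, 22), (361.5, 12), (363.5, 21), (378.5, 15)]
120 [(328.5, 35), (343.5, 22), (354.5, 15), (391.5, 14), (395.5, 8), (398.5, 8), (406.5, 21)]
140 [(326.5, 35), (341.5, 22), (353.5, 16), (394.5, 17), (403.5, 22)]
held bar top [0.44045435 0.19529806] [0.46815954 0.19336248] [0.46151576 0.11947875] [0.43273223 0.12209437]
held blade [0.44037189 0.19656875] [0.55165233 0.18601603] [0.54618224 0.10119436]
```

Call:
{"method": "drive_tool", "body": {
  "series": [
    [[0,0,0.2,0,0,0],[0,0,0.25,0,0,0],[0,0,0.2,0,0,0],[0,0,0,0,0,0],[0,0,0,0,0,0]]
  ]
}}

```text
clock: 16.88
tcp_pos: [0.4508, 0.1513, 0.0823]
orientation: [0.0, 0.739, 0.674, 0.0]
wrist_force: [-0.1, -0.1, -1.7]
finger_gap: 0.0287
grip_force: 79.4
```

```bash
python3 - <<'E'
from h import *
C,K=wcam();a=viewer.read_camera('wrist');t=viewer.read_camera('top')
np.savez('w3.npz',C=C,K=K,a=a,t=t)
A=cv2.resize(a[:280,300:512],None,fx=2,fy=2,interpolation=cv2.INTER_CUBIC)
B=cv2.resize(t[120:220,70:200],None,fx=2.8,fy=5.6/2,interpolation=cv2.INTER_CUBIC)
m=np.zeros((560,424+364,3),np.uint8);m[:,:424]=A;m[:280,424:]=B
save(m,'w3.png',1)
plan([.449,.153,.08],1.48)
E
```

```text
before turn [ 0.009 -0.02   0.023]
after turn [ 0.009 -0.02   0.023]
turnz -0.0001 tcp [0.4513 0.1517 0.0828] th 1.4798 t 16.975 gap 0.0291
```

View pics/w3.png

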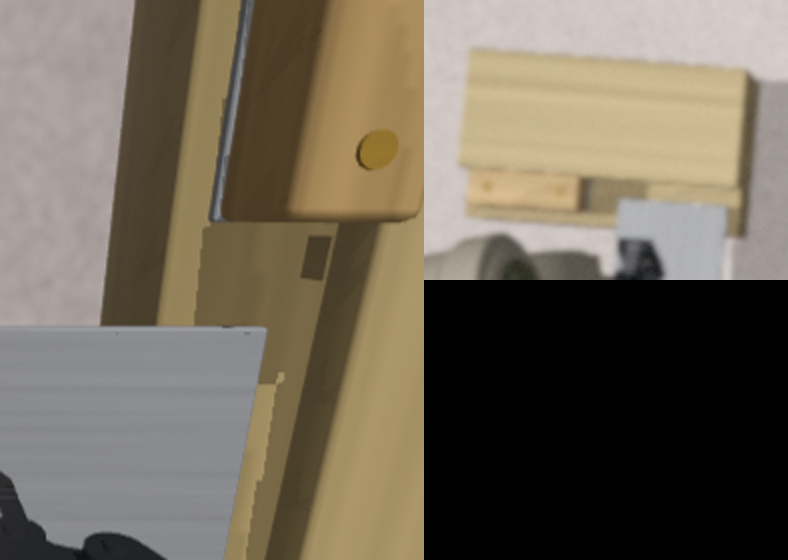

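```bash
python3 - <<'E'
from h import *
d=np.load('w3.npz');C,K=d['C'],d['K']
def P(x,y,z): return wray((300+x/2-.25,y/2-.25),z,C,K)
ex=np.array([np.cos(-.09),np.sin(-.09)]);ey=np.array([-ex[1],ex[0]])
def sh(n,p): print(n,np.round(p,4),'rackaxes',np.round([p@ex,p@ey],4))
sh('div -',P(301,280,.05));sh('div +',P(309,236,.05));sh('div top-',P(325,280,.059));sh('div top+',P(331,236,.059))
sh('blade tip corner',P(267,327,.0655)); sh('blade bottom corner',P(267,327,.0615))
sh('neigh plate rear corner',P(211,220,.054))
A,B=P(198,0,.05),P(160,325,.05);sh('lip',A);sh('lip',B);v=B-A;print(np.arctan2(v[1],v[0])+np.pi/2)
A,B=P(267,327,.0655),P(225,559,.0655);v=B-A;print('blade',np.arctan2(v[1],v[0])+np.pi/2)
s=env.get_state();sh('tcp',np.array(s['tcp_pos'][:2]))
E
```

```text
div - [0.5725 0.195 ] rackaxes [0.5527 0.2457]
div + [0.5734 0.2075] rackaxes [0.5525 0.2582]
div top- [0.5729 0.1959] rackaxes [0.5529 0.2466]
div top+ [0.573  0.2078] rackaxes [0.552  0.2584]
blade tip corner [0.5538 0.1857] rackaxes [0.5349 0.2347]
blade bottom corner [0.5564 0.1847] rackaxes [0.5376 0.2339]
neigh plate rear corner [0.543  0.2148] rackaxes [0.5215 0.2627]
lip [0.5383 0.2697] rackaxes [0.5119 0.317 ]
lip [0.5318 0.1854] rackaxes [0.513  0.2324]
-0.07708063948133081
blade -0.08527580872923712
tcp [0.4513 0.1517] rackaxes [0.4358 0.1917]
```

Call:
{"method": "drive_tool", "body": {
  "series": [
    [[0.06,0,0,0,0,0],[0,0,0.04,0,0,0],[0,0,0.035,0,0,0],[0,0,0,0,0,0],[0,0,0,0,0,0]]
  ]
}}

```text
clock: 17.6
tcp_pos: [0.4506, 0.159, 0.0724]
orientation: [-0.0, 0.738, 0.674, -0.0]
wrist_force: [-0.1, -1.0, -2.9]
finger_gap: 0.0289
grip_force: 79.6
```

Call:
{"method": "drive_tool", "body": {
  "series": [
    [[0,0.05,0,0,0,0],[0,0.05,0,0,0,0],[0,0.05,0,0,0,0],[0,0.05,0,0,0,0],[0,0.03,0,0,0,0],[0,0,0,0,0,0]]
  ]
}}

```text
clock: 18.35
tcp_pos: [0.4785, 0.1565, 0.0725]
orientation: [0.0, 0.738, 0.674, -0.0]
wrist_force: [0.0, -0.0, -2.8]
finger_gap: 0.0289
grip_force: 79.6
```

```bash
python3 - <<'E'
from h import *
C,K=wcam();a=viewer.read_camera('wrist')
np.savez('w4.npz',C=C,K=K,a=a)
save(a[100:320,180:512],'w4.png',2)
plan([.5,.15,.0735],1.48)
E
```

```text
before turn [-0.038  0.186 -0.009]
after turn [-0.038  0.186 -0.009]
turnz 0.0001 tcp [0.4781 0.1565 0.0724] th 1.4804 t 18.4 gap 0.0288
```

View pics/w4.png

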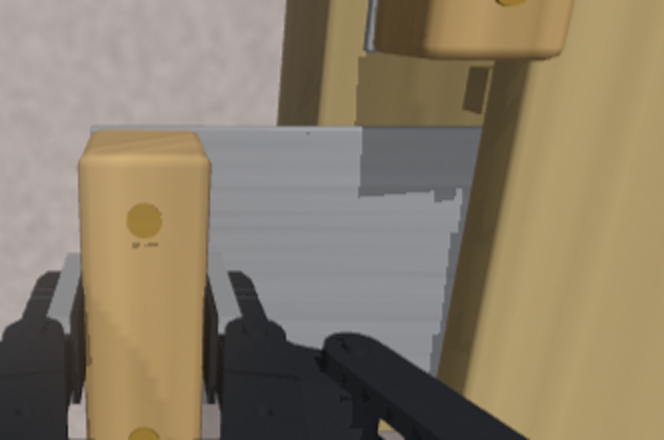

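The blade tip is about 10 mm inside the bay, centred with roughly 4 mm clear of the divider, and shows no contact force.

Call:
{"method": "drive_tool", "body": {
  "series": [
    [[0,0.07,0,0,0,0],[0,0.07,0,0,0,0],[0,0.07,0,0,0,0],[0,0.07,0,0,0,0],[0,0.07,0,0,0,0],[0,0.07,0,0,0,0],[0,0.02,0,0,0,0],[0,0,0,0,0,0],[0,0,0,0,0,0]]
  ]
}}

```text
clock: 19.52
tcp_pos: [0.5304, 0.1518, 0.0725]
orientation: [-0.0, 0.738, 0.674, -0.0]
wrist_force: [0.4, 0.3, -2.5]
finger_gap: 0.0284
grip_force: 79.6
```

Call:
{"method": "drive_tool", "body": {
  "series": [
    [[0,0,0,0,0,0],[0,0,0,0,0,0],[0,0,0,0,0,0],[0,0,-0.1,0,0,0],[0,0,-0.2,0,0,0],[0,0,-0.25,0,0,0],[0,0,-0.15,0,0,0],[0,0,0,0,0,0]]
  ],
  "jaw": -0.15
}}

```text
clock: 20.52
tcp_pos: [0.5322, 0.152, 0.159]
orientation: [0.001, 0.738, 0.674, 0.002]
wrist_force: [-0.2, -0.1, 0.3]
finger_gap: 0.0362
grip_force: 0.0
```

```bash
python3 - <<'E'
from h import *
C,K=wcam();a=viewer.read_camera('wrist')
np.savez('w5.npz',C=C,K=K,a=a)
save(a[100:384,130:512],'w5.png',2)
plan([.5,.15,.0735],1.48)
E
```

```text
before turn [-0.039 -0.259  0.7  ]
after turn [-0.04  -0.259  0.7  ]
turnz 0.0001 tcp [0.5314 0.1519 0.1575] th 1.4805 t 20.575 gap 0.0364
```

View pics/w5.png

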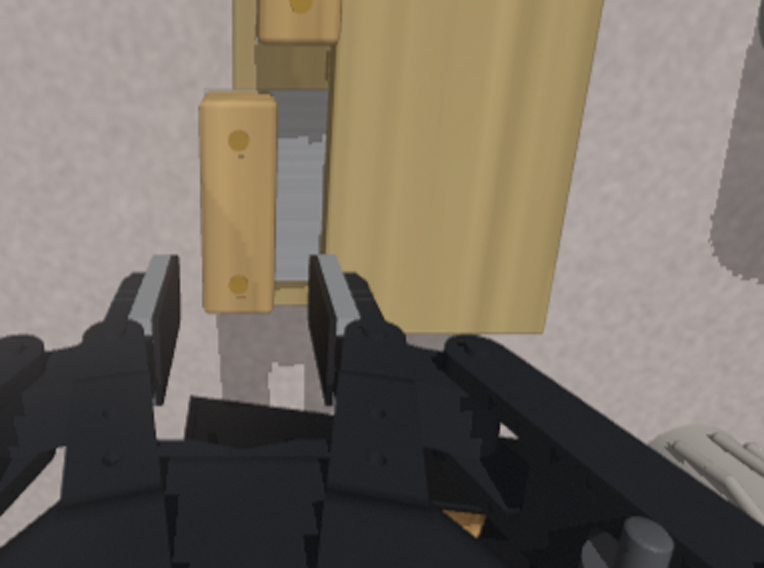

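The scraper rests level in the bay with its grip centred at about (238,205) and roughly 22 mm of blade still showing. Next I push it in from behind with closed fingers.

Call:
{"method": "drive_tool", "body": {
  "series": [
    [[-0.017,-0.19,0,0,0,0],[0,-0.19,0,0,0,0],[0,0,0.2,0,0,0],[0,0,0.2,0,0,0],[0,0,0.2,0,0,0],[0,0,0.12,0,0,0],[0,0,0,0,0,0],[0,0,0,0,0,0]]
  ],
  "jaw": -1
}}

```text
clock: 21.58
tcp_pos: [0.4856, 0.1539, 0.0707]
orientation: [0.0, 0.738, 0.674, 0.0]
wrist_force: [0.8, 0.2, 0.1]
finger_gap: -0.0004
grip_force: 0.0
```

Call:
{"method": "drive_tool", "body": {
  "series": [
    [[0,0.05,0,0,0,0],[0,0.05,0,0,0,0],[0,0.05,0,0,0,0],[0,0.05,0,0,0,0],[0,0.04,0,0,0,0],[0,0,0,0,0,0],[0,0,0,0,0,0]]
  ]
}}

```text
clock: 22.45
tcp_pos: [0.5144, 0.1512, 0.0702]
orientation: [0.0, 0.738, 0.674, 0.0]
wrist_force: [0.0, -0.1, -0.1]
finger_gap: -0.0001
grip_force: 0.0
```

Call:
{"method": "drive_tool", "body": {
  "series": [
    [[0,0.02,0,0,0,0],[0,0.02,0,0,0,0],[0,0.02,0,0,0,0],[0,0,0,0,0,0]]
  ]
}}

```text
clock: 22.95
tcp_pos: [0.5215, 0.1506, 0.0701]
orientation: [0.0, 0.738, 0.674, 0.0]
wrist_force: [-0.8, 1.6, 0.5]
finger_gap: 0.0001
grip_force: 0.4
```

Call:
{"method": "drive_tool", "body": {
  "series": [
    [[0,0.01,0,0,0,0],[0,0.01,0,0,0,0],[0,0,0,0,0,0]]
  ]
}}

```text
clock: 23.32
tcp_pos: [0.5231, 0.1506, 0.0701]
orientation: [-0.0, 0.738, 0.674, -0.0]
wrist_force: [-3.1, 2.1, 1.9]
finger_gap: 0.0002
grip_force: 1.7
```

```bash
python3 - <<'E'
from h import *
C,K=wcam();a=viewer.read_camera('wrist')
np.savez('w6.npz',C=C,K=K,a=a)
save(a[60:324,130:480],'w6.png',2)
s=env.get_state();print(s['tcp_pos'],s['wrist_force'])
E
```

```text
[0.52309264 0.15055473 0.0701125 ] [-3.65381435  0.52985727  2.37348626]
```

View pics/w6.png

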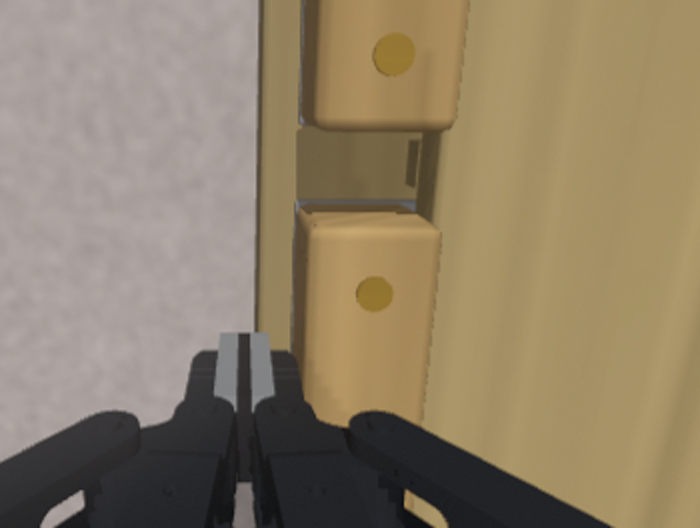

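Grip nearly against the face: its rear plate corner is at (296,202), against the neighbour's at (301,125). I keep pushing until the force rises.

Call:
{"method": "drive_tool", "body": {
  "series": [
    [[0,0.01,0,0,0,0],[0,0.01,0,0,0,0],[0,0,0,0,0,0]]
  ]
}}

```text
clock: 23.75
tcp_pos: [0.5234, 0.1507, 0.0701]
orientation: [-0.002, 0.738, 0.675, -0.001]
wrist_force: [-9.1, 1.9, 7.6]
finger_gap: -0.0002
grip_force: 5.0
```

Call:
{"method": "drive_tool", "body": {
  "series": [
    [[0,0.015,0,0,0,0],[0,0.01,0,0,0,0],[0,0,0,0,0,0]]
  ]
}}

```text
clock: 24.12
tcp_pos: [0.5234, 0.1506, 0.0701]
orientation: [-0.004, 0.738, 0.675, -0.003]
wrist_force: [-17.6, 3.2, 14.3]
finger_gap: -0.0
grip_force: 9.1
```

Stopped solid at 18 N, at the predicted home position (TCP 0.508 along the rack's axis). I back off, rise and check numerically.

Call:
{"method": "drive_tool", "body": {
  "series": [
    [[0,-0.05,0,0,0,0],[0,-0.15,0,0,0,0],[0,-0.2,0,0,0,0],[0,0,-0.2,0,0,0],[0,0,-0.3,0,0,0],[0,0,-0.3,0,0,0],[0,0,-0.2,0,0,0],[0,0,0,0,0,0],[0,0,0,0,0,0]]
  ]
}}

```text
clock: 25.25
tcp_pos: [0.4812, 0.1541, 0.1895]
orientation: [0.0, 0.738, 0.674, -0.0]
wrist_force: [0.3, -0.4, -0.5]
finger_gap: -0.0
grip_force: 0.0
```

```bash
python3 - <<'E'
from h import *
ex=np.array([np.cos(-.087),np.sin(-.087)]);ey=np.array([-ex[1],ex[0]])
C,K=wcam();a=viewer.read_camera('wrist');np.savez('w7.npz',C=C,K=K,a=a)
for d in models.silhouettes('scraper','wrist'):
    r=cv2.minAreaRect(np.argwhere(d['region'])[:,::-1].astype(np.float32))
    P=np.array([wray(p,.086,C,K) for p in cv2.boxPoints(r)])
    print('scraper',round(d['score'],2),np.round(d['location']),np.round(np.c_[P@ex,P@ey],4).tolist())
viewer.read_camera('top')
for l,z in(('scraper',.086),('stick',.027),('block',.033),('vase',.1)):
  for d in models.silhouettes(l,'top'):
    p=ray('top',cv2.minAreaRect(np.argwhere(d['region'])[:,::-1].astype(np.float32))[0],z)[:2]
    print(l,round(d['score'],2),np.round(d['location']),np.round([p@ex,p@ey],4))
s=env.get_state();print(s['tcp_pos'],s['wrist_force'],s['clock'])
E
```

```text
scraper 0.7 [326. 186.] [[0.5144, 0.1541], [0.5156, 0.2458], [0.5512, 0.2433], [0.554, 0.151]]
scraper 0.7 [394. 115.] [[0.4993, 0.1449], [0.502, 0.3504], [0.6441, 0.3437], [0.6829, 0.134]]
scraper 0.96 [157. 192.] [0.5341 0.1896]
scraper 0.72 [345. 299.] [ 0.3172 -0.2583]
stick 0.9 [416. 195.] [ 0.5686 -0.4308]
stick 0.58 [280. 181.] [ 0.5845 -0.0902]
stick 0.19 [138. 164.] [0.5837 0.256 ]
block 0.87 [246. 164.] [ 0.6173 -0.0164]
vase 0.9 [251.  80.] [ 0.8037 -0.0157]
[0.48072384 0.15423664 0.18955003] [-0.22399803 -0.20724533 -0.64103774] 25.6
```

```bash
python3 -c "
from h import *
print(order.hand_in())"
```

```text
the job is handed in; nothing more can be done
None
```

The job is handed in: the scraper is seated in the empty bay with its grip against the rack's face (last wrist-camera estimate within about 2 mm of home). The stick and block are in the tub. The neighbour and vase were not touched; the hand-in returned no verdict.

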